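Line up hose ferrules by size on the picking board

TASK

Line up the four steel hose ferrules in order of size on the board's four black pads, one to a pad: the smallest on the pad next to the upright end plate, the largest on the pad farthest from it. Leave each standing upright in the middle of its pad, and leave the white tin where it is.

Things in the scene. Friction and masses are not known exactly. Their poses are not given: they have to be found in the camera images.
- ferrule_a_center (a point): The smallest of four plain steel hose ferrules (crimp sleeves): an upright tube open at both ends, outer diameter 24 mm, height 30 mm, wall 3 mm, narrowed by a tenth in its top fifth. It stands on the table at the start. The point is on its axis half-way up (15 mm above its underside); z is its axis, up. Round, so its yaw does not matter.
- ferrule_b_center (a point): The second smallest of four plain steel hose ferrules (crimp sleeves): an upright tube open at both ends, outer diameter 34 mm, height 36 mm, wall 4 mm, narrowed by a tenth in its top fifth. It stands on the table at the start. The point is on its axis half-way up (18 mm above its underside); z is its axis, up. Round, so its yaw does not matter.
- ferrule_c_center (a point): The second largest of four plain steel hose ferrules (crimp sleeves): an upright tube open at both ends, outer diameter 44 mm, height 42 mm, wall 4 mm, narrowed by a tenth in its top fifth. It stands on the table at the start. The point is on its axis half-way up (21 mm above its underside); z is its axis, up. Round, so its yaw does not matter.
- ferrule_d_center (a point): The largest of four plain steel hose ferrules (crimp sleeves): an upright tube open at both ends, outer diameter 54 mm, height 48 mm, wall 5 mm, narrowed by a tenth in its top fifth. It stands on the table at the start. The point is on its axis half-way up (24 mm above its underside); z is its axis, up. Round, so its yaw does not matter.
- pad1: One of four identical black rubber pads in a straight row on the plywood board: an outer pad, at one end of the row. Round, 62 mm in diameter, 3 mm thick, 80 mm from centre to centre. Origin: the centre of its underside, 15 mm above the table (board 85 x 420 x 15 mm), so its top is 18 mm above the table. y points along the row from pad1 towards pad4, z up. Pad and board are fixed.
- pad2: One of four identical black rubber pads in a straight row on the plywood board: an inner pad, between pad1 and pad3. Round, 62 mm in diameter, 3 mm thick, 80 mm from centre to centre. Origin: the centre of its underside, 15 mm above the table (board 85 x 420 x 15 mm), so its top is 18 mm above the table. y points along the row from pad1 towards pad4, z up. Pad and board are fixed.
- pad3: One of four identical black rubber pads in a straight row on the plywood board: an inner pad, between pad2 and pad4. Round, 62 mm in diameter, 3 mm thick, 80 mm from centre to centre. Origin: the centre of its underside, 15 mm above the table (board 85 x 420 x 15 mm), so its top is 18 mm above the table. y points along the row from pad1 towards pad4, z up. Pad and board are fixed.
- pad4: One of four identical black rubber pads in a straight row on the plywood board: an outer pad, at the other end of the row from pad1. Round, 62 mm in diameter, 3 mm thick, 80 mm from centre to centre. Origin: the centre of its underside, 15 mm above the table (board 85 x 420 x 15 mm), so its top is 18 mm above the table. y points along the row from pad1 towards pad4, z up. Pad and board are fixed.
- end_plate: The upright aluminium end plate across one end of the board, 80 mm wide, 6 mm thick, rising 45 mm above the board; its foot is 22 mm wide. It stands 70 mm beyond the outer pad at one end of the row: pad1 or pad4, which one differs from start to start (the other end has only a flat 4 mm strip). Fixed. Origin: the centre of its underside, on the board's top.
- tin: A round white tin with a lid, 80 mm in diameter, 28 mm high, standing on the table among the ferrules, to be left alone. Origin: the centre of its underside.
Things that resemble listed ones, but are neither listed nor needed, are in the scene too. Leave any blue, orange or turquoise look-alike of the part that bears ferrule_c_center alone.

How it is judged:
By the outcome, as a careful person would: the job done as asked, in the order asked, and still so for the second after the job is handed in, with the robot touching nothing.
It also fails if it takes over 102 s, if anything falls off the work surface, if the arm or the gripper's body presses on something with over 40 N, if the wrist force passes 120 N, or if a joint passes its speed limit or range.

ROBOT

A 7-joint arm with a two-finger parallel gripper is mounted at the origin on the work surface. World frame = base frame: x ahead of the robot, y to its left, z up, the work surface at z = 0. Lengths are in m, angles in rad, forces in N, time in s.
With the tool pointing down it reaches from about 0.4 to 0.85 m from the base axis. Payload 10.4 kg.
Tool frame: the origin (TCP) lies midway between the tips of the shut fingers; the grasp point (between the pads) lies 19 mm behind it; z points along the fingers, y is the line along which they close (so a half turn about z gives the same grasp; the last joint's range is limited). The gripper opens to 85 mm and grips with 20 to 120 N. Pads are 22 mm wide; open, the fingers measure 114 mm over their backs; the gripper's body (76 mm by 85 mm) begins 54 mm behind the grasp point. The pads swing forward as they close: fully open they stand 13 mm farther back than shut.
Start: joints at [1.168, 0.332, -0.065, 1.46, 0.022, 1.35, -0.088], TCP at [0.232, -0.58, 0.231] pointing down, gripper open.
Joint ranges: [-2.6, 2.6], [-0.5, 2.12], [-1.47, 1.34], [0.16, 2.42], [-1.27, 4.41], [0.06, 2.06], [-2.6, 2.6]. Speed limits (rad/s): [2.22, 2.22, 2.79, 2.79, 3.14, 3.14, 3.14].

INTERFACE

Orientations are given as a unit quaternion [x, y, z, w].
In Python, from workcell import get_obs, camera, camera_params, hand_in gives the robot as it stands.
- The arm moves only by the tool carry_out, never from a script. Its argument "commands" is a list that holds one entry, the list of rows, each a list of 6 numbers: the shift along the tool's x, y, z in units of 40 mm (1.0 is 40 mm), then the turn, a rotation vector about the tool's x, y, z in units of 6 degrees (1.0 is 6 degrees). In form: [[[x, y, z, ax, ay, az], ...]]. A call has 1 to 20 rows; each row shifts and turns the commanded pose from where the row before left it, along the tool's axes as they then stand; what a row does not reach is not made up. A row lasts 1/12 s, in which the tool goes at most 41.7 mm and 7.16 degrees, less where a joint would pass 70% of its speed; a pose out of reach is approached as far as the arm can. A call is refused whole if a number of a shift passes 1 or a number of a turn 1, either way. A call with a gripper value outside its range is refused whole. "hand" is the closure, from -1 (fully open) to 1 (shut), set as the call begins (left out, the last holds). The fingers move at their own pace and stop on an object; "force" is the grip in N (left out, the last holds). Time passes only in rows, so rows that do not move let the fingers close. It gives the time, the measured TCP pose, the force, the opening and the grip force at its end, in the units of the state.
- get_obs(): the state, without advancing time (a new reading comes with each control period).
- camera(name): name is "side" or "top"; returns the picture (400x640x3 uint8, red, green, blue); there is no depth.
- camera_params(name): a dict with "mtx" (3x3 intrinsics, pixels), "R" (3x3) and "t" (3): a world point X has camera coordinates R X + t. Camera axes: x right, y down, z forward; pixel columns grow to the right and rows downward; lengths in m; the calibration is good to about 2 mm. A picture is of the moment at which its call begins. camera_params takes no time and is no camera call.
- hand_in(): hands the job in; it is judged then, once.
The state is a dict: "clock": time; "joint_pos": joint angles; "joint_velocities": joint speeds; "tau": joint torques, N m; "position": TCP position; "ee_rot": TCP orientation; "ft_force": force on the tool from outside, world axes, zero at the start; "torque": the same for the moment, N m; "grip_width": opening from 0.0 (shut) to 1.0 (fully open); "grasp_force": force on a finger pad.
Only numpy, scipy, OpenCV 4.12 (cv2) and the standard library are available. Lean on these libraries where they do the work, as an engineer would, in place of code of your own. Each camera call takes 0.05 s, during which the arm holds its last target. There are 200 camera calls.

## Working session

There is one attempt and no reset: what is moved stays moved. The work goes in short steps, Python scripts to look and compute and a tool call to move; the robot and the scene stay as the last step left them, time stands still between calls to the robot, and variables do not carry over. Pictures are saved under pics/ and viewed, at most 14 in all, crops included, and the job is handed in when it is done.

Besides the shell and the picture viewer there is one more tool, called after "Call:" as name(argument=value, ...), one argument or row to a line, values as JSON. carry_out: Moves the arm, as the interface text tells. Its arguments: {"type":"object","properties":{"commands":{"type":"array"},"hand":{"type":"number"},"force":{"type":"number"}},"required":["commands"]}

```bash
mkdir -p pics; python3 - <<'E'
from workcell import *
import cv2
for n in("top","side"):
    cv2.imwrite(f"pics/{n}0.png",camera(n)[:,:,::-1]); p=camera_params(n); print(n,p)
o=get_obs();print(o)
E
```

```text
top {'mtx': array([[496.14650486,   0.        , 314.70245623],
       [  0.        , 496.14650486, 201.88747112],
       [  0.        ,   0.        ,   1.        ]]), 'R': array([[ 0.02560394, -0.99964546, -0.00730695],
       [-0.99727281, -0.02503569, -0.06942729],
       [ 0.06921974,  0.00906463, -0.99756025]]), 't': array([0.0063627 , 0.49815774, 1.10852222])}
side {'mtx': array([[387.07035845,   0.        , 313.21010284],
       [  0.        , 387.07035845, 195.15054316],
       [  0.        ,   0.        ,   1.        ]]), 'R': array([[-0.90060263, -0.43426088,  0.01823171],
       [-0.33394265,  0.66448791, -0.66853431],
       [ 0.27820355, -0.6081721 , -0.74345779]]), 't': array([0.4504264 , 0.18833994, 0.81383027])}
{'clock': 0.1, 'joint_pos': array([ 1.16838933,  0.33280351, -0.06472339,  1.46087667,  0.02157603,
        1.34989558, -0.08848174]), 'joint_velocities': array([-0.00030711, -0.0012488 , -0.00146917, -0.00101662, -0.00213222,
        0.00035893, -0.00081495]), 'tau': array([ 2.73753809e-03, -6.26745057e+01,  4.99590801e-02, -3.92430604e+01,
        1.63201051e-02,  6.96256713e-03, -8.91955369e-05]), 'position': array([ 0.23160264, -0.58013317,  0.23058953]), 'ee_rot': array([ 9.82017086e-01,  1.88790965e-01, -1.35379288e-04, -6.30058656e-04]), 'ft_force': array([0.54726458, 0.74787916, 0.44382254]), 'torque': array([-0.02387479,  0.00386499,  0.01350071]), 'grasp_force': 0.0, 'grip_width': 1.000645806384438}
```

View pics/top0.png

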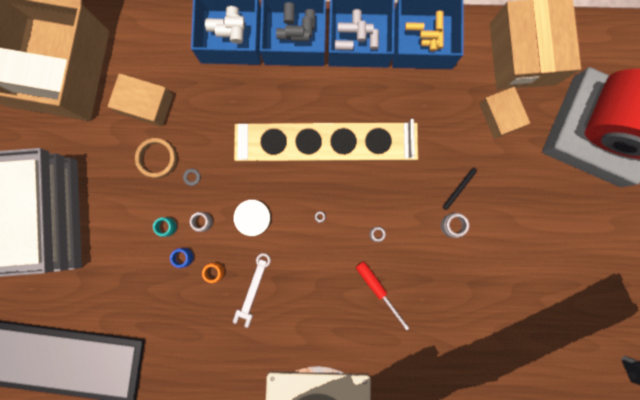

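View pics/side0.png

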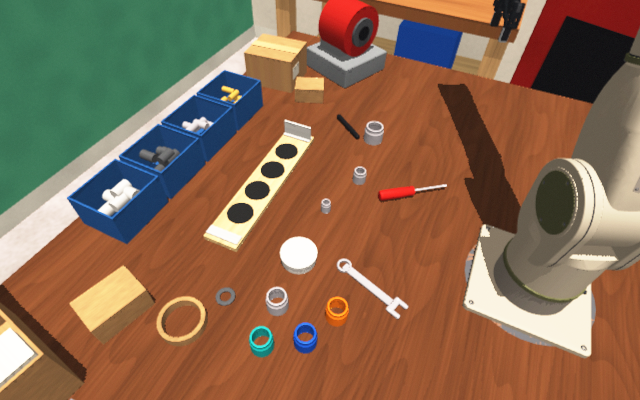

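The top view shows candidates for the steel ferrules at these pixels:
- **a:** (320,217).
- **b:** (378,234).
- **d:** (456,226).
- **c:** silver at (200,222). Its look-alikes are teal (163,227), blue (180,258), orange (212,272), a flat grey washer (191,177) and a wooden ring (155,158).

The end plate is at (411,139), so the smallest ferrule goes on the pad at (378,141). The tin is at (252,217). I'll measure next and check the choices in one crop.

```bash
cat > h.py <<'E'
import numpy as np,cv2
from workcell import *
from scipy.optimize import least_squares
G={'a':(.012,.030),'b':(.017,.036),'c':(.022,.042),'d':(.027,.048)}
def proj(n,X):
    p=camera_params(n);c=np.atleast_2d(X)@p['R'].T+p['t'];u=c@p['mtx'].T;return u[:,:2]/u[:,2:]
def back(n,uv,z):
    p=camera_params(n);d=p['R'].T@np.linalg.solve(p['mtx'],[*uv,1]);o=-p['R'].T@p['t'];return (o+d*(z-o[2])/d[2])[:2]
T=np.linspace(0,2*np.pi,60)
def cyl(x,y,r,h,z0=0):
    return np.vstack([np.c_[x+k*np.cos(T)*r,y+k*np.sin(T)*r,0*T+z] for k,z in((1,z0),(1,z0+.8*h),(.9,z0+h))])
def blob(mask,uv,rad):
    m=np.zeros_like(mask);cv2.circle(m,tuple(int(round(v)) for v in uv),rad,255,-1);m&=mask
    return cv2.findNonZero(m)
def centre(n,mask,uv,rad,r,h,z0=0):
    "match filled hull centroid of mask to that of the projected cylinder"
    P=blob(mask,uv,rad);H=cv2.convexHull(P);M=cv2.moments(H)
    t=np.array([M['m10'],M['m01']])/M['m00']
    def f(q):
        N=cv2.moments(cv2.convexHull(proj(n,cyl(*q,r,h,z0)).astype(np.float32)));return np.array([N['m10'],N['m01']])/N['m00']-t
    s=least_squares(f,back(n,uv,z0+h/2));a=cv2.contourArea(cv2.convexHull(proj(n,cyl(*s.x,r,h,z0)).astype(np.float32)))
    return s.x,M['m00']/a
def steel(im):
    hsv=cv2.cvtColor(im,cv2.COLOR_RGB2HSV);return ((hsv[...,1]<75)&(hsv[...,2]>60)).astype(np.uint8)*255
def black(im): return (im.max(2)<60).astype(np.uint8)*255
E
python3 - <<'E'
from h import *
t=cv2.imread('pics/top0.png')[:,:,::-1].copy();s=cv2.imread('pics/side0.png')[:,:,::-1].copy()
S={'a':((320,217),(326,206)),'b':((378,234),(360,175)),'c':((200,222),(277,300)),'d':((456,226),(374,132))}
R={'a':(9,10),'b':(12,13),'c':(16,18),'d':(18,17)}
for k in S:
    for n,im,i in(('top',t,0),('side',s,1)):
        print(k,n,*centre(n,steel(im),S[k][i],R[k][i],*G[k]))
for uv,su in zip([(273,141),(308,141),(343,141),(378,141)],[(240,213),(257,190),(272,170),(286,152)]):
    for n,im,q in(('top',t,uv),('side',s,su)):
        print('pad',n,*centre(n,black(im),q,17,.031,.0001,.018))
b=np.hstack([cv2.resize(im[v-50:v+50,u-50:u+50],(380,380),interpolation=2) for im,u,v in((t,195,235),(s,285,310))])
cv2.imwrite('pics/crop.png',b[:,:,::-1])
E
```

```text
a top [0.46527043 0.00652324] 0.9416306849467996
a side [0.46632814 0.00280736] 0.8450418208463366
b top [ 0.42907085 -0.12415203] 0.8754683965668282
b side [ 0.43072924 -0.1276797 ] 0.8588002586014044
c top [0.44687769 0.27682178] 0.9040769593569485
c side [0.44861986 0.27282785] 0.8930770866186526
d top [ 0.45354165 -0.29721451] 0.9198088082455103
d side [ 0.45447406 -0.30142682] 0.9159900057644539
pad top [0.63476138 0.11756489] 0.6891309339830805
pad side [0.63605602 0.11491356] 0.8449594580205191
pad top [0.63704634 0.03763981] 0.6916326311739491
pad side [0.63931291 0.02934849] 1.0293515065508743
pad top [ 0.63907789 -0.0421541 ] 0.6896857341058336
pad side [ 0.6402688 -0.0416044] 1.4861323054322977
pad top [ 0.64168283 -0.1221789 ] 0.6860340666239738
pad side [ 0.64048811 -0.10769219] 1.3133617606754335
```

View pics/crop.png

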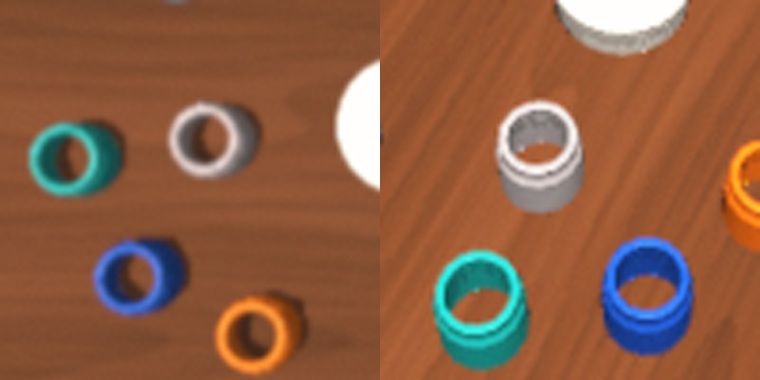

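The crop confirms that the silver sleeve at about (200,222) top / (277,300) side is c, and the teal, blue and orange ones are the look-alikes. The plate is next to the pad at y≈-0.124. So a goes to (.642,-.124), b to (.640,-.044), c to (.638,.036) and d to (.6355,.116). I'll take d first, gripping parallel to the pen.

Call:
carry_out(
  commands=[
    [[0,0,0,0,0,-1],[0,0,0,0,0,-1],[0,0,0,0,0,-1],[0,0,0,0,0,-1],[0,0,0,0,0,-1],[0.9,0,0,0,0,0],[0.9,0,0,0,0,0],[0.9,0,0,0,0,0],[0.9,0,0,0,0,0],[0.9,0,0,0,0,0],[0.9,0,0,0,0,0],[0.9,0,0,0,0,0],[0.9,0,0,0,0,0],[0.9,0,0,0,0,0],[0.86,0.03,0,0,0,0],[0,0,0.9,0,0,0],[0,0,0.9,0,0,0],[0,0,0.9,0,0,0],[0,0,0.5,0,0,0],[0,0,0,0,0,0]],
  ],
  hand=-1,
  force=40,
)

```text
clock: 1.77
position: [0.4517, -0.298, 0.0984]
ee_rot: [0.9, 0.437, -0.002, -0.004]
ft_force: [-0.3, 0.3, -0.4]
grip_width: 1.001
grasp_force: 0.0
```

```bash
cat > plan.py <<'E'
import sys
from h import *
from scipy.spatial.transform import Rotation as Ro
def plan(x,y,z,yaw):
    "shift in units along tool axes as they will be after the turn to yaw (deg, of tool y)"
    o=get_obs();p=o['position'];r=Ro.from_quat(o['ee_rot']);M=r.as_matrix()
    cy=np.degrees(np.arctan2(M[1,1],M[0,1]))
    d=np.array([x,y,z])-p
    a=np.radians(yaw);Y=np.array([np.cos(a),np.sin(a),0]);Z=np.array([0,0,-1.]);X=np.cross(Y,Z)
    print('clk',round(o['clock'],2),'pos',p.round(4),'yaw',cy.round(2),'tilt',M[:2,2].round(4),'F',o['ft_force'].round(1),'g',round(o['grip_width'],3),round(o['grasp_force'],1))
    print(' az units total',round(-(yaw-cy)/6,3),' shift units after turn',(np.array([X@d,Y@d,Z@d])/.04).round(3))
if __name__=='__main__': plan(*map(float,sys.argv[1:]))
E
python3 - <<'E'
from plan import *
plan(.454,-.2993,.004,-38.2)
im=np.hstack([camera('top')[150:290,360:560],camera('side')[80:220,290:490]])
cv2.imwrite('pics/d1.png',cv2.resize(im[:,:,::-1],(800,280)))
E
```

```text
clk 1.77 pos [ 0.4517 -0.298   0.0984] yaw -38.22 tilt [-0.0068  0.0046] F [-0.3  0.3 -0.4] g 1.001 0.0
 az units total -0.004  shift units after turn [0.011 0.066 2.361]
```

View pics/d1.png

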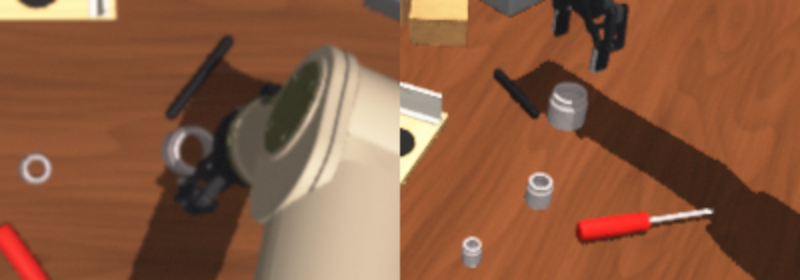

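The gripper hovers in this view. I'll check that its pixel agrees with the measured TCP before going down.

```bash
python3 - <<'E'
from h import *
P=[[.4517,-.298,.112],[.454,-.2993,.024]]
for n,o in(('top',(360,150)),('side',(290,80))): 
    q=proj(n,P);print(n,q.round(1),((q-o)*2).round(0))
E
```

```text
top [[467.1 224.8]
 [456.  224.7]] [[214. 150.]
 [192. 149.]]
side [[378.5 107.3]
 [373.5 132.7]] [[177.  55.]
 [167. 105.]]
```

The pixels agree, so I'll descend and grasp d.

Call:
carry_out(
  commands=[
    [[0,0.06,0.5,0,0,0],[0,0,0.5,0,0,0],[0,0,0.5,0,0,0],[0,0,0.4,0,0,0],[0,0,0.3,0,0,0],[0,0,0.13,0,0,0],[0,0,0,0,0,0],[0,0,0,0,0,0]],
  ],
)

```text
clock: 2.53
position: [0.4572, -0.3017, 0.0113]
ee_rot: [0.9, 0.436, 0.0, 0.001]
ft_force: [-0.6, -0.0, 0.0]
grip_width: 1.004
grasp_force: 0.0
```

Call:
carry_out(
  commands=[
    [[0,0,0,0,0,0],[0,0,0,0,0,0],[0,0,0,0,0,0],[0,0,0,0,0,0],[0,0,0,0,0,0],[0,0,0,0,0,0],[0,0,0,0,0,0],[0,0,0,0,0,0],[0,0,0,0,0,0],[0,0,0,0,0,0],[0,0,0,0,0,0],[0,0,0,0,0,0]],
  ],
  hand=1,
  force=40,
)

```text
clock: 3.53
position: [0.4568, -0.3014, 0.0113]
ee_rot: [0.9, 0.437, 0.0, 0.001]
ft_force: [-3.6, 1.6, 9.6]
grip_width: 0.62
grasp_force: 40.5
```

```bash
python3 plan.py .6355 .116 .1 0
```

```text
clk 3.53 pos [ 0.4568 -0.3014  0.0113] yaw -38.23 tilt [ 0.0007 -0.0008] F [-3.6  1.6  9.6] g 0.62 40.5
 az units total -6.372  shift units after turn [10.436  4.468 -2.216]
```

d is gripped. I'll lift, turn and carry it.

Call:
carry_out(
  commands=[
    [[0,0,-0.5,0,0,0],[0,0,-0.8,0,0,0],[0,0,-0.9,0,0,0],[0,0,0,0,0,-0.9],[0,0,0,0,0,-0.9],[0,0,0,0,0,-0.9],[0,0,0,0,0,-0.9],[0,0,0,0,0,-0.9],[0,0,0,0,0,-0.9],[0,0,0,0,0,-0.97],[0,0,0,0,0,0]],
  ],
)

```text
clock: 4.45
position: [0.4562, -0.3012, 0.0982]
ee_rot: [0.706, 0.709, -0.0, -0.0]
ft_force: [0.3, -0.2, -2.3]
grip_width: 0.624
grasp_force: 43.1
```

Call:
carry_out(
  commands=[
    [[0.5,0.2,0,0,0,0],[0.8,0.35,0,0,0,0],[0.8,0.35,0,0,0,0],[0.8,0.35,0,0,0,0],[0.8,0.35,0,0,0,0],[0.8,0.35,0,0,0,0],[0.8,0.35,0,0,0,0],[0.8,0.35,0,0,0,0],[0.8,0.35,0,0,0,0],[0.8,0.35,0,0,0,0],[0.8,0.35,0,0,0,0],[0.8,0.35,0,0,0,0],[0.8,0.3,0,0,0,0],[0.34,0.12,0,0,0,0],[0,0,0,0,0,0],[0,0,0,0,0,0],[0,0,0,0,0,0]],
  ],
)

```text
clock: 5.87
position: [0.6352, 0.1148, 0.0978]
ee_rot: [0.708, 0.706, -0.001, 0.0]
ft_force: [-0.1, -0.6, -2.4]
grip_width: 0.622
grasp_force: 43.1
```

```bash
python3 plan.py .6355 .116 .0295 0;python3 - <<'E'
from plan import *
im=np.hstack([camera('top')[100:240,200:400],camera('side')[120:260,190:390]])
cv2.imwrite('pics/d2.png',cv2.resize(im[:,:,::-1],(800,280)))
E
```

```text
clk 5.87 pos [0.6352 0.1148 0.0978] yaw -0.18 tilt [-0.0005 -0.0012] F [-0.1 -0.6 -2.4] g 0.622 43.1
 az units total -0.03  shift units after turn [0.03  0.008 1.708]
```

View pics/d2.png

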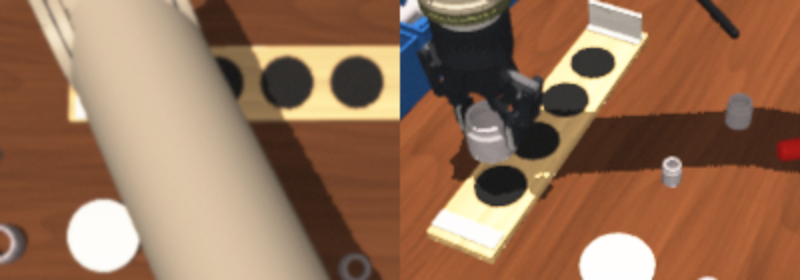

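The ferrule is held upright above pad1, which sits at (500,185) in the crop. Next I'll lower it.

Call:
carry_out(
  commands=[
    [[0.03,0.01,0.4,0,0,0],[0,0,0.4,0,0,0],[0,0,0.4,0,0,0],[0,0,0.25,0,0,0],[0,0,0.15,0,0,0],[0,0,0.06,0,0,0],[0,0,0.03,0,0,0],[0,0,0,0,0,0],[0,0,0,0,0,0]],
  ],
)

```text
clock: 6.72
position: [0.6362, 0.1176, 0.0314]
ee_rot: [0.707, 0.707, 0.0, 0.0]
ft_force: [-1.0, -0.5, -1.6]
grip_width: 0.622
grasp_force: 43.1
```

Call:
carry_out(
  commands=[
    [[0,0,0.03,0,0,0],[0,0,0.02,0,0,0],[0,0,0,0,0,0],[0,0,0,0,0,0]],
  ],
)

```text
clock: 7.05
position: [0.6362, 0.1177, 0.0294]
ee_rot: [0.707, 0.707, 0.0, 0.0]
ft_force: [-2.7, -1.5, 6.7]
grip_width: 0.625
grasp_force: 43.7
```

It's in contact, so I'll release and rise.

Call:
carry_out(
  commands=[
    [[0,0,0,0,0,0],[0,0,0,0,0,0],[0,0,0,0,0,0],[0,0,0,0,0,0],[0,0,0,0,0,0],[0,0,0,0,0,0],[0,0,0,0,0,0],[0,0,0,0,0,0],[0,0,-0.3,0,0,0],[0,0,-0.6,0,0,0],[0,0,-0.9,0,0,0],[0,0,-0.9,0,0,0],[0,0,0,0,0,0]],
  ],
  hand=-1,
)

```text
clock: 8.13
position: [0.6391, 0.119, 0.1454]
ee_rot: [0.707, 0.707, 0.005, 0.003]
ft_force: [0.5, 0.4, 0.1]
grip_width: 0.995
grasp_force: 0.0
```

```bash
python3 plan.py .4477 .2748 .1 0
```

```text
clk 8.13 pos [0.6391 0.119  0.1454] yaw -0.01 tilt [0.0109 0.0022] F [0.5 0.4 0.1] g 0.995 0.0
 az units total -0.002  shift units after turn [ 3.894 -4.785  1.135]
```

Call:
carry_out(
  commands=[
    [[0.49,-0.59,0,0,0,0],[0.49,-0.59,0,0,0,0],[0.49,-0.59,0,0,0,0],[0.49,-0.59,0,0,0,0],[0.49,-0.59,0,0,0,0],[0.49,-0.59,0,0,0,0],[0.49,-0.59,0,0,0,0],[0.49,-0.59,0,0,0,0],[0,0,0.6,0,0,0],[0,0,0.5,0,0,0],[0,0,0,0,0,0],[0,0,0,0,0,0],[0,0,0,0,0,0],[0,0,0,0,0,0]],
  ],
)

```text
clock: 9.3
position: [0.4479, 0.2747, 0.0939]
ee_rot: [0.707, 0.707, 0.001, 0.0]
ft_force: [0.3, -0.7, -0.7]
grip_width: 0.998
grasp_force: 0.0
```

```bash
python3 - <<'E'
from plan import *
plan(.4477,.2748,.008,0)
t=camera('top');s=camera('side')
im=np.hstack([t[100:240,150:350],s[180:320,190:390]])
cv2.imwrite('pics/c1.png',cv2.resize(im[:,:,::-1],(800,280)))
q=proj('top',[.6355,.116,.042])[0]
print('d placed',centre('top',steel(t)&(~cv2.inRange(t,(150,110,0),(255,235,160))),q,19,*G['d'],.018))
print(proj('side',[[.6355,.116,.018]]), proj('top',[[.6355,.116,.066]]))
E
```

```text
clk 9.3 pos [0.4479 0.2747 0.0939] yaw -0.05 tilt [0.0018 0.0009] F [ 0.3 -0.7 -0.7] g 0.998 0.0
 az units total -0.009  shift units after turn [ 2.000e-03 -5.000e-03  2.148e+00]
d placed (array([0.63277514, 0.12106482]), 1.1055506558088954)
[[239.80336037 212.7245009 ]] [[271.9139537  136.61693546]]
```

View pics/c1.png

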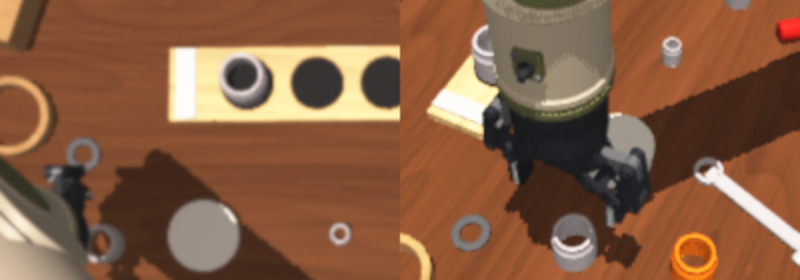

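d stands on pad1. In the left crop its rim is at (245,80), within parallax of the pad. The fingers straddle c, so I'll descend and grasp it.

Call:
carry_out(
  commands=[
    [[0,0,0.4,0,0,0],[0,0,0.5,0,0,0],[0,0,0.5,0,0,0],[0,0,0.4,0,0,0],[0,0,0.25,0,0,0],[0,0,0.07,0,0,0],[0,0,0,0,0,0],[0,0,0,0,0,0],[0,0,0,0,0,0]],
  ],
)

```text
clock: 10.15
position: [0.4477, 0.2748, 0.0088]
ee_rot: [0.707, 0.707, 0.001, 0.0]
ft_force: [0.0, 0.5, 0.9]
grip_width: 1.004
grasp_force: 0.0
```

Call:
carry_out(
  commands=[
    [[0,0,0,0,0,0],[0,0,0,0,0,0],[0,0,0,0,0,0],[0,0,0,0,0,0],[0,0,0,0,0,0],[0,0,0,0,0,0],[0,0,0,0,0,0],[0,0,0,0,0,0],[0,0,0,0,0,0],[0,0,0,0,0,0],[0,0,0,0,0,0],[0,0,0,0,0,0]],
  ],
  hand=1,
  force=40,
)

```text
clock: 11.15
position: [0.4472, 0.2745, 0.0083]
ee_rot: [0.707, 0.707, 0.0, 0.0]
ft_force: [-0.8, -1.4, 6.4]
grip_width: 0.499
grasp_force: 40.0
```

```bash
python3 plan.py .638 .036 .1 0
```

```text
clk 11.15 pos [0.4472 0.2745 0.0083] yaw -0.02 tilt [ 0.0006 -0.0002] F [-0.8 -1.4  6.4] g 0.499 40.0
 az units total -0.003  shift units after turn [-5.962  4.769 -2.293]
```

Call:
carry_out(
  commands=[
    [[0,0,-0.5,0,0,0],[0,0,-0.9,0,0,0],[0,0,-0.9,0,0,0],[-0.66,0.53,0,0,0,0],[-0.66,0.53,0,0,0,0],[-0.66,0.53,0,0,0,0],[-0.66,0.53,0,0,0,0],[-0.66,0.53,0,0,0,0],[-0.66,0.53,0,0,0,0],[-0.66,0.53,0,0,0,0],[-0.66,0.53,0,0,0,0],[-0.66,0.53,0,0,0,0],[0,0,0,0,0,0],[0,0,0,0,0,0],[0,0,0,0,0,0],[0,0,0,0,0,0]],
  ],
)

```text
clock: 12.48
position: [0.6371, 0.0381, 0.0996]
ee_rot: [0.707, 0.708, -0.0, -0.0]
ft_force: [0.3, 0.0, -1.6]
grip_width: 0.495
grasp_force: 41.4
```

```bash
python3 plan.py .638 .036 .0265 0
```

```text
clk 12.48 pos [0.6371 0.0381 0.0996] yaw 0.08 tilt [-0.0005  0.0005] F [ 0.3  0.  -1.6] g 0.495 41.4
 az units total 0.013  shift units after turn [-0.052  0.023  1.828]
```

Call:
carry_out(
  commands=[
    [[-0.04,0.02,0.5,0,0,0],[0,0,0.5,0,0,0],[0,0,0.4,0,0,0],[0,0,0.2,0,0,0],[0,0,0.1,0,0,0],[0,0,0.06,0,0,0],[0,0,0.03,0,0,0],[0,0,0,0,0,0],[0,0,0,0,0,0]],
  ],
)

```text
clock: 13.23
position: [0.639, 0.0353, 0.029]
ee_rot: [0.707, 0.707, 0.0, 0.0]
ft_force: [1.1, 1.0, -1.5]
grip_width: 0.499
grasp_force: 41.4
```

Call:
carry_out(
  commands=[
    [[0,0,0.03,0,0,0],[0,0,0.03,0,0,0],[0,0,0,0,0,0],[0,0,0,0,0,0]],
  ],
)

```text
clock: 13.57
position: [0.6389, 0.0351, 0.0264]
ee_rot: [0.707, 0.707, 0.0, 0.0]
ft_force: [-1.0, -0.0, 5.0]
grip_width: 0.495
grasp_force: 41.9
```

Call:
carry_out(
  commands=[
    [[0,0,0,0,0,0],[0,0,0,0,0,0],[0,0,0,0,0,0],[0,0,0,0,0,0],[0,0,0,0,0,0],[0,0,0,0,0,0],[0,0,0,0,0,0],[0,0,0,0,0,0],[0,0,0,0,0,0],[0,0,-0.3,0,0,0],[0,0,-0.6,0,0,0],[0,0,-0.9,0,0,0],[0,0,-0.4,0,0,0],[0,0,0,0,0,0]],
  ],
  hand=-1,
)

```text
clock: 14.73
position: [0.641, 0.0358, 0.1195]
ee_rot: [0.707, 0.707, 0.003, 0.003]
ft_force: [-0.2, 0.3, 0.9]
grip_width: 0.996
grasp_force: 0.0
```

Call:
carry_out(
  commands=[
    [[-0.45,-0.58,0,0,0,0],[-0.45,-0.58,0,0,0,0],[-0.45,-0.58,0,0,0,0],[-0.45,-0.58,0,0,0,0],[-0.45,-0.58,0,0,0,0],[-0.45,-0.58,0,0,0,0],[-0.45,-0.58,0,0,0,0],[-0.45,-0.58,0,0,0,0],[-0.45,-0.58,0,0,0,0],[0,0,0.5,0,0,0],[0,0,0,0,0,0],[0,0,0,0,0,0],[0,0,0,0,0,0],[0,0,0,0,0,0]],
  ],
)

```text
clock: 15.9
position: [0.4306, -0.126, 0.0944]
ee_rot: [0.707, 0.708, 0.0, 0.0]
ft_force: [-0.8, -0.1, 0.3]
grip_width: 1.001
grasp_force: 0.0
```

```bash
python3 - <<'E'
from plan import *
plan(.4299,-.1259,.007,0)
t=camera('top');s=camera('side')
im=np.hstack([t[100:290,230:430],s[120:310,220:420]])
cv2.imwrite('pics/b1.png',cv2.resize(im[:,:,::-1],(800,380)))
E
```

```text
clk 15.9 pos [ 0.4306 -0.126   0.0944] yaw 0.07 tilt [0.0009 0.0002] F [-0.8 -0.1  0.3] g 1.001 0.0
 az units total 0.012  shift units after turn [ 0.003 -0.019  2.186]
```

View pics/b1.png

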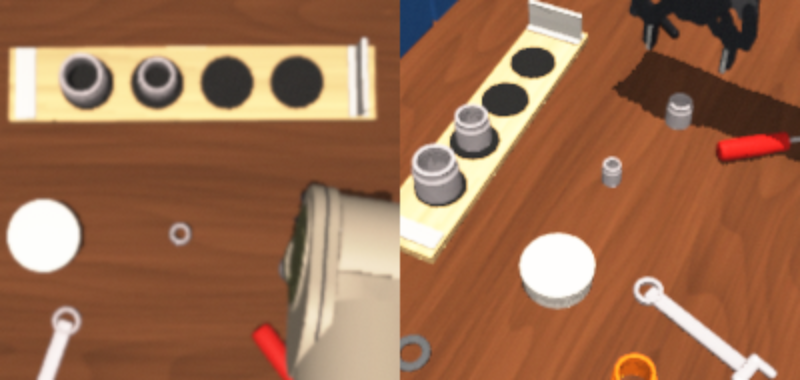

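d and c stand centred on their pads, at (85,80) and (157,80) in the left crop. The screwdriver handle is clear of the fingers. Next is grasping b.

Call:
carry_out(
  commands=[
    [[0,-0.02,0.4,0,0,0],[0,0,0.5,0,0,0],[0,0,0.5,0,0,0],[0,0,0.4,0,0,0],[0,0,0.25,0,0,0],[0,0,0.1,0,0,0],[0,0,0,0,0,0],[0,0,0,0,0,0],[0,0,0,0,0,0]],
  ],
)

```text
clock: 16.75
position: [0.4296, -0.127, 0.0086]
ee_rot: [0.707, 0.707, 0.0, 0.001]
ft_force: [0.8, 0.0, 0.8]
grip_width: 1.001
grasp_force: 0.0
```

Call:
carry_out(
  commands=[
    [[0,0,0,0,0,0],[0,0,0,0,0,0],[0,0,0,0,0,0],[0,0,0,0,0,0],[0,0,0,0,0,0],[0,0,0,0,0,0],[0,0,0,0,0,0],[0,0,0,0,0,0],[0,0,0,0,0,0],[0,0,0,0,0,0],[0,0,0,0,0,0],[0,0,0,0,0,0],[0,0,0,0,0,0],[0,0,0,0,0,0]],
  ],
  hand=1,
  force=40,
)

```text
clock: 17.92
position: [0.429, -0.1269, 0.0082]
ee_rot: [0.707, 0.707, -0.0, 0.0]
ft_force: [-2.7, 1.4, 7.2]
grip_width: 0.378
grasp_force: 39.1
```

```bash
python3 plan.py .640 -.0438 .1 0
```

```text
clk 17.92 pos [ 0.429  -0.1269  0.0082] yaw -0.03 tilt [ 0.0002 -0.0004] F [-2.7  1.4  7.2] g 0.378 39.1
 az units total -0.005  shift units after turn [ 2.079  5.274 -2.296]
```

Call:
carry_out(
  commands=[
    [[0,0,-0.5,0,0,0],[0,0,-0.9,0,0,0],[0,0,-0.9,0,0,0],[0.23,0.58,0,0,0,0],[0.23,0.58,0,0,0,0],[0.23,0.58,0,0,0,0],[0.23,0.58,0,0,0,0],[0.23,0.58,0,0,0,0],[0.23,0.58,0,0,0,0],[0.23,0.58,0,0,0,0],[0.23,0.58,0,0,0,0],[0.23,0.6,0,0,0,0],[0,0,0,0,0,0],[0,0,0,0,0,0],[0,0,0,0,0,0],[0,0,0,0,0,0]],
  ],
)

```text
clock: 19.25
position: [0.6377, -0.0448, 0.0995]
ee_rot: [0.707, 0.707, -0.0, -0.0]
ft_force: [0.3, 0.2, -0.2]
grip_width: 0.374
grasp_force: 40.4
```

```bash
python3 plan.py .640 -.0445 .0265 0
```

```text
clk 19.25 pos [ 0.6377 -0.0448  0.0995] yaw -0.06 tilt [-0.0007 -0.0006] F [ 0.3  0.2 -0.2] g 0.374 40.4
 az units total -0.009  shift units after turn [0.007 0.057 1.826]
```

Call:
carry_out(
  commands=[
    [[0,0.03,0.5,0,0,0],[0,0,0.5,0,0,0],[0,0,0.4,0,0,0],[0,0,0.2,0,0,0],[0,0,0.1,0,0,0],[0,0,0.06,0,0,0],[0,0,0.03,0,0,0],[0,0,0.02,0,0,0],[0,0,0,0,0,0],[0,0,0,0,0,0]],
  ],
)

```text
clock: 20.08
position: [0.64, -0.0441, 0.028]
ee_rot: [0.707, 0.707, 0.0, 0.0]
ft_force: [-0.5, 0.1, -1.9]
grip_width: 0.373
grasp_force: 40.4
```

Call:
carry_out(
  commands=[
    [[0,0,0.03,0,0,0],[0,0,0.02,0,0,0],[0,0,0,0,0,0],[0,0,0,0,0,0]],
  ],
)

```text
clock: 20.42
position: [0.6401, -0.0441, 0.0263]
ee_rot: [0.707, 0.707, 0.0, 0.0]
ft_force: [-3.1, 0.9, 6.0]
grip_width: 0.381
grasp_force: 41.1
```

Call:
carry_out(
  commands=[
    [[0,0,0,0,0,0],[0,0,0,0,0,0],[0,0,0,0,0,0],[0,0,0,0,0,0],[0,0,0,0,0,0],[0,0,0,0,0,0],[0,0,0,0,0,0],[0,0,0,0,0,0],[0,0,0,0,0,0],[0,0,-0.3,0,0,0],[0,0,-0.6,0,0,0],[0,0,-0.9,0,0,0],[0,0,-0.4,0,0,0],[0,0,0,0,0,0]],
  ],
  hand=-1,
)

```text
clock: 21.58
position: [0.6423, -0.0437, 0.1192]
ee_rot: [0.707, 0.707, 0.003, 0.003]
ft_force: [0.8, 0.1, 0.3]
grip_width: 1.002
grasp_force: 0.0
```

Call:
carry_out(
  commands=[
    [[0.15,-0.55,0,0,0,0],[0.15,-0.55,0,0,0,0],[0.15,-0.55,0,0,0,0],[0.15,-0.55,0,0,0,0],[0.15,-0.55,0,0,0,0],[0.15,-0.55,0,0,0,0],[0.15,-0.55,0,0,0,0],[0.15,-0.55,0,0,0,0],[0,0,0.5,0,0,0],[0,0,0,0,0,0],[0,0,0,0,0,0],[0,0,0,0,0,0],[0,0,0,0,0,0]],
  ],
)

```text
clock: 22.67
position: [0.4645, 0.004, 0.0939]
ee_rot: [0.707, 0.707, 0.0, 0.0]
ft_force: [0.6, -0.1, -0.2]
grip_width: 0.997
grasp_force: 0.0
```

```bash
python3 plan.py .4658 .0047 .005 0
```

```text
clk 22.67 pos [0.4645 0.004  0.0939] yaw -0.03 tilt [0.0007 0.0004] F [ 0.6 -0.1 -0.2] g 0.997 0.0
 az units total -0.006  shift units after turn [0.018 0.032 2.223]
```

Call:
carry_out(
  commands=[
    [[0.02,0.03,0.4,0,0,0],[0,0,0.5,0,0,0],[0,0,0.5,0,0,0],[0,0,0.4,0,0,0],[0,0,0.25,0,0,0],[0,0,0.13,0,0,0],[0,0,0,0,0,0],[0,0,0,0,0,0],[0,0,0,0,0,0]],
  ],
)

```text
clock: 23.42
position: [0.4657, 0.0048, 0.007]
ee_rot: [0.707, 0.707, 0.0, 0.001]
ft_force: [0.0, 0.6, 0.0]
grip_width: 0.997
grasp_force: 0.0
```

Call:
carry_out(
  commands=[
    [[0,0,0,0,0,0],[0,0,0,0,0,0],[0,0,0,0,0,0],[0,0,0,0,0,0],[0,0,0,0,0,0],[0,0,0,0,0,0],[0,0,0,0,0,0],[0,0,0,0,0,0],[0,0,0,0,0,0],[0,0,0,0,0,0],[0,0,0,0,0,0],[0,0,0,0,0,0],[0,0,0,0,0,0],[0,0,0,0,0,0]],
  ],
  hand=1,
  force=40,
)

```text
clock: 24.58
position: [0.465, 0.0047, 0.0064]
ee_rot: [0.707, 0.707, -0.0, 0.0]
ft_force: [-1.3, -0.2, 5.5]
grip_width: 0.259
grasp_force: 38.9
```

```bash
python3 plan.py .642 -.1238 .1 0
```

```text
clk 24.58 pos [0.465  0.0047 0.0064] yaw -0.02 tilt [ 0.0002 -0.0003] F [-1.3 -0.2  5.5] g 0.259 38.9
 az units total -0.003  shift units after turn [-3.213  4.425 -2.34 ]
```

Call:
carry_out(
  commands=[
    [[0,0,-0.5,0,0,0],[0,0,-0.9,0,0,0],[0,0,-0.9,0,0,0],[-0.4,0.55,0,0,0,0],[-0.4,0.55,0,0,0,0],[-0.4,0.55,0,0,0,0],[-0.4,0.55,0,0,0,0],[-0.4,0.55,0,0,0,0],[-0.4,0.55,0,0,0,0],[-0.4,0.55,0,0,0,0],[-0.4,0.55,0,0,0,0],[0,0,0,0,0,0],[0,0,0,0,0,0],[0,0,0,0,0,0],[0,0,0,0,0,0]],
  ],
)

```text
clock: 25.83
position: [0.6403, -0.1223, 0.0981]
ee_rot: [0.707, 0.707, -0.0, -0.0]
ft_force: [0.4, 0.6, -0.0]
grip_width: 0.265
grasp_force: 39.5
```

```bash
python3 plan.py .642 -.1238 .0245 0
```

```text
clk 25.83 pos [ 0.6403 -0.1223  0.0981] yaw 0.05 tilt [-0.0005  0.0003] F [ 0.4  0.6 -0. ] g 0.265 39.5
 az units total 0.008  shift units after turn [-0.038  0.043  1.839]
```

Call:
carry_out(
  commands=[
    [[-0.02,0.02,0.5,0,0,0],[0,0,0.5,0,0,0],[0,0,0.4,0,0,0],[0,0,0.2,0,0,0],[0,0,0.1,0,0,0],[0,0,0.06,0,0,0],[0,0,0.03,0,0,0],[0,0,0.02,0,0,0],[0,0,0,0,0,0],[0,0,0,0,0,0]],
  ],
)

```text
clock: 26.67
position: [0.642, -0.1241, 0.0264]
ee_rot: [0.707, 0.707, 0.0, 0.0]
ft_force: [0.2, 0.4, -0.5]
grip_width: 0.259
grasp_force: 39.6
```

Call:
carry_out(
  commands=[
    [[0,0,0.03,0,0,0],[0,0,0.025,0,0,0],[0,0,0,0,0,0],[0,0,0,0,0,0]],
  ],
)

```text
clock: 27.0
position: [0.642, -0.1242, 0.0245]
ee_rot: [0.707, 0.707, 0.0, 0.0]
ft_force: [-2.6, 0.2, 6.2]
grip_width: 0.262
grasp_force: 40.2
```

Release, rise and clear the view.

Call:
carry_out(
  commands=[
    [[0,0,0,0,0,0],[0,0,0,0,0,0],[0,0,0,0,0,0],[0,0,0,0,0,0],[0,0,0,0,0,0],[0,0,0,0,0,0],[0,0,0,0,0,0],[0,0,0,0,0,0],[0,0,0,0,0,0],[0,0,0,0,0,0],[0,0,-0.3,0,0,0],[0,0,-0.6,0,0,0],[0,0,-0.9,0,0,0],[0,0,-0.9,0,0,0],[0,0,0,0,0,0]],
  ],
  hand=-1,
)

```text
clock: 28.25
position: [0.6454, -0.124, 0.1406]
ee_rot: [0.707, 0.707, 0.003, 0.005]
ft_force: [0.8, 0.3, 0.1]
grip_width: 1.003
grasp_force: 0.0
```

Call:
carry_out(
  commands=[
    [[-0.6,-0.5,0,0,0,0],[-0.6,-0.5,0,0,0,0],[-0.6,-0.5,0,0,0,0],[-0.6,-0.5,0,0,0,0],[-0.6,-0.5,0,0,0,0],[-0.6,-0.5,0,0,0,0],[-0.6,-0.5,0,0,0,0],[-0.6,-0.5,0,0,0,0],[0,0,0,0,0,0],[0,0,0,0,0,0],[0,0,0,0,0,0]],
  ],
)

```text
clock: 29.17
position: [0.4821, -0.3156, 0.1322]
ee_rot: [0.707, 0.707, 0.0, 0.0]
ft_force: [0.2, 0.0, -0.3]
grip_width: 1.002
grasp_force: 0.0
```

```bash
python3 - <<'E'
from plan import *
plan(.5,-.3,.15,0)
t=camera('top');s=camera('side')
A=cv2.resize(t[105:175,225:425],(800,280),interpolation=2);B=s[90:250,190:330]
B=np.ascontiguousarray(cv2.resize(B,(560,640),interpolation=2)[:,:])
P=dict(a=(.642,-.1238),b=(.64,-.0441),c=(.638,.0357),d=(.6355,.1155))
A=np.ascontiguousarray(A)
pads=dict(a=(.64168,-.12218),b=(.63908,-.04215),c=(.63705,.03764),d=(.63476,.11756)) # top-view pad centres
for k in G:  # expected outlines: pad and ferrule rim if centred (top camera frame)
    r,h=G[k];x,y=pads[k]
    q=((proj('top',np.c_[x+.9*r*np.cos(T),y+.9*r*np.sin(T),0*T+.018+h])-(225,105))*4+1.5).astype(int)
    cv2.polylines(A,[q],True,(255,0,0),1)
cv2.imwrite('pics/f1.png',A[:,:,::-1]);cv2.imwrite('pics/f2.png',B[:560,:,::-1])
E
```

```text
clk 29.17 pos [ 0.4821 -0.3156  0.1322] yaw -0.01 tilt [ 0.001  -0.0002] F [ 0.2  0.  -0.3] g 1.002 0.0
 az units total -0.001  shift units after turn [ 0.389  0.448 -0.445]
```

View pics/f1.png

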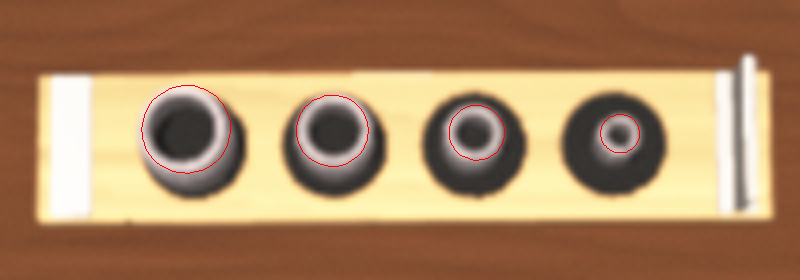

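View pics/f2.png

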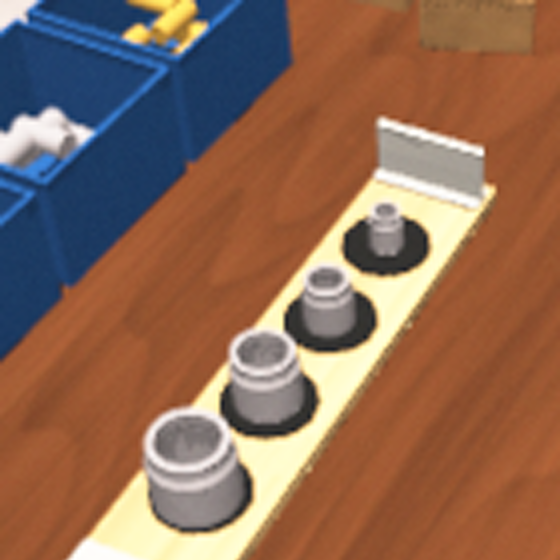

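All four stand upright in the right order. The rims of a, b and c match the "centred" outlines within about 1 mm. d sits about 3 mm towards +y, with its base nearly at the pad's edge on the left in the side view. There is plenty of time, so I'll nudge it back.

Call:
carry_out(
  commands=[
    [[0.77,0.28,0,0,0,0],[0.77,0.28,0,0,0,0],[0.77,0.28,0,0,0,0],[0.77,0.28,0,0,0,0],[0.77,0.28,0,0,0,0],[0.77,0.28,0,0,0,0],[0.77,0.28,0,0,0,0],[0.77,0.28,0,0,0,0],[0.77,0.28,0,0,0,0],[0.77,0.28,0,0,0,0],[0.77,0.28,0,0,0,0],[0.77,0.28,0,0,0,0],[0.77,0.28,0,0,0,0],[0.77,0.22,0,0,0,0],[0,0,0,0,0,0],[0,0,0,0,0,0],[0,0,0,0,0,0],[0,0,0,0,0,0]],
  ],
)

```text
clock: 30.77
position: [0.6361, 0.1143, 0.1314]
ee_rot: [0.707, 0.707, -0.0, 0.0]
ft_force: [0.2, 0.2, -0.6]
grip_width: 0.997
grasp_force: 0.0
```

```bash
python3 plan.py .6365 .118 .0295 0
```

```text
clk 30.77 pos [0.6361 0.1143 0.1314] yaw -0.06 tilt [-0.0001 -0.0007] F [ 0.2  0.2 -0.6] g 0.997 0.0
 az units total -0.01  shift units after turn [0.092 0.009 2.549]
```

Call:
carry_out(
  commands=[
    [[0.05,0,0.4,0,0,0],[0,0,0.5,0,0,0],[0,0,0.5,0,0,0],[0,0,0.5,0,0,0],[0,0,0.35,0,0,0],[0,0,0.2,0,0,0],[0,0,0.05,0,0,0],[0,0,0,0,0,0],[0,0,0,0,0,0],[0,0,0,0,0,0]],
  ],
)

```text
clock: 31.6
position: [0.6369, 0.1173, 0.0328]
ee_rot: [0.707, 0.707, 0.001, 0.001]
ft_force: [0.2, 0.0, 0.9]
grip_width: 1.001
grasp_force: 0.0
```

Call:
carry_out(
  commands=[
    [[0,0,0,0,0,0],[0,0,0,0,0,0],[0,0,0,0,0,0],[0,0,0,0,0,0],[0,0,0,0,0,0],[0,0,0,0,0,0],[0,0,0,0,0,0],[0,0,0,0,0,0],[0,0,0,0,0,0],[0,0,0,0,0,0],[0,0,0,0,0,0],[0,0,0,0,0,0]],
  ],
  hand=1,
  force=40,
)

```text
clock: 32.6
position: [0.6364, 0.1172, 0.0324]
ee_rot: [0.707, 0.707, 0.0, 0.0]
ft_force: [-3.0, 0.0, 5.9]
grip_width: 0.623
grasp_force: 41.4
```

Now I'll lift it 5 mm, shift it 3 mm towards -y and set it down.

Call:
carry_out(
  commands=[
    [[0,0,-0.07,0,0,0],[0,0,-0.07,0,0,0],[0,0,0,0,0,0],[-0.08,0,0,0,0,0],[0,0,0,0,0,0],[0,0,0.06,0,0,0],[0,0,0.03,0,0,0],[0,0,0.03,0,0,0],[0,0,0,0,0,0],[0,0,0,0,0,0],[0,0,0,0,0,0]],
  ],
)

```text
clock: 33.52
position: [0.636, 0.1139, 0.0325]
ee_rot: [0.707, 0.707, -0.0, 0.0]
ft_force: [-2.8, -0.7, 3.7]
grip_width: 0.623
grasp_force: 42.7
```

Call:
carry_out(
  commands=[
    [[0,0,0,0,0,0],[0,0,0,0,0,0],[0,0,0,0,0,0],[0,0,0,0,0,0],[0,0,0,0,0,0],[0,0,0,0,0,0],[0,0,0,0,0,0],[0,0,0,0,0,0],[0,0,0,0,0,0],[0,0,-0.3,0,0,0],[0,0,-0.6,0,0,0],[0,0,-0.9,0,0,0],[0,0,-0.9,0,0,0],[0,0,0,0,0,0]],
  ],
  hand=-1,
)

```text
clock: 34.68
position: [0.6394, 0.1154, 0.1492]
ee_rot: [0.707, 0.707, 0.005, 0.003]
ft_force: [0.9, 0.8, 1.0]
grip_width: 1.001
grasp_force: 0.0
```

Call:
carry_out(
  commands=[
    [[-0.75,-0.3,0,0,0,0],[-0.75,-0.3,0,0,0,0],[-0.75,-0.3,0,0,0,0],[-0.75,-0.3,0,0,0,0],[-0.75,-0.3,0,0,0,0],[-0.75,-0.3,0,0,0,0],[-0.75,-0.3,0,0,0,0],[-0.75,-0.3,0,0,0,0],[-0.75,-0.3,0,0,0,0],[-0.75,-0.3,0,0,0,0],[-0.75,-0.3,0,0,0,0],[-0.75,-0.3,0,0,0,0],[-0.75,-0.3,0,0,0,0],[-0.75,-0.3,0,0,0,0],[0,0,0,0,0,0],[0,0,0,0,0,0],[0,0,0,0,0,0]],
  ],
)

```text
clock: 36.1
position: [0.4685, -0.3054, 0.1409]
ee_rot: [0.707, 0.707, 0.0, 0.0]
ft_force: [-0.0, 0.7, 0.1]
grip_width: 1.001
grasp_force: 0.0
```

```bash
python3 - <<'E'
from h import *
t=camera('top');s=camera('side')
A=cv2.resize(t[105:175,225:395],(680,280),interpolation=2);B=cv2.resize(s[100:240,180:350],(680,560),interpolation=2)[:320*2]
cv2.imwrite('pics/g.png',cv2.resize(np.vstack([A,B]),(476,588))[:,:,::-1])
E
```

```text
(no output)
```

View pics/g.png

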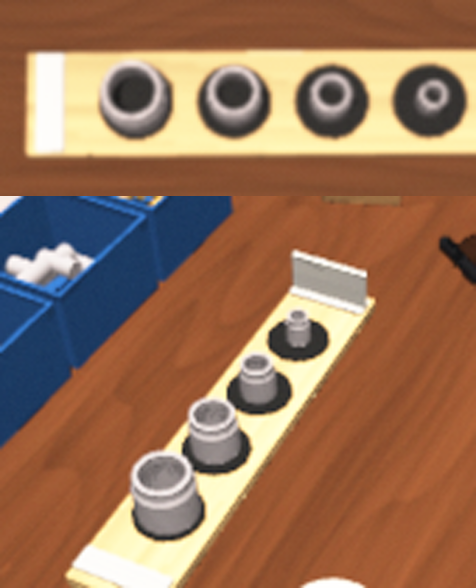

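d is now centred on its pad, with a rim of pad showing on both sides at (168,510). All four are upright and in order.

```bash
python3 -c "from workcell import hand_in; print(hand_in())"
```

```text
the job is handed in; nothing more can be done
None
```

I handed in the job at about 36 s on the robot's clock: all four ferrules stand upright in the middle of their pads, smallest next to the end plate and largest farthest from it, and I did not touch the tin or the coloured look-alikes.

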